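# Stand the clockwork timer in its holder and wind it up

## Task

Pick up the clockwork timer and set it down, not dropped, flat inside the low rails of its metal stand so that it cannot twist, and let go of it. Then take its wing key and wind it clockwise, in several part turns, until it is fully wound at its stop. Leave the timer sitting in the stand and the other things on the worktop where they are.

Things in the scene. Friction and masses are not known exactly. Their poses are not given: they have to be found in the camera images.
- timer: Loose clockwork timer, about 0.25 kg: white rounded block 64 mm long (its x), 52 wide (y), 42 high, upright flat sides, round steel plate and steel wing key on top; key's top 74 mm above the underside. Origin: centre of the underside, z up. May stand in the stand either way round. On the bare worktop it just spins along with its key; the stand's rails hold it against winding.
- stand: Aluminium tray screwed to the worktop: inside 69 mm (its x) by 57 (y), outside 83 by 71, a screw tab at each x end (103 mm over the tabs). Floor 3 mm above the worktop, rails 7 mm above the floor. Origin: centre of its underside, z up. The timer's x goes along the stand's x; its underside then lies 3 mm above this origin.
- key_grip (a point): Middle of the key's wing, on the key's upright axis through the timer's middle, 62 mm above the timer's underside. The wing is an upright steel plate 36 mm long (its x), 7 thick (y), 24 high, from 8 mm above the case's top upwards. x and y turn with the key.
- key (a joint): Winding angle, rad: grows clockwise seen from above, 0 (run down) to a hard stop at 3.6 (fully wound); starts at 0 to 0.4. At 0 the wing lies along the timer's x and the dark pointer at its foot points to +x; the pointer meets the raised dark stop on the plate when fully wound. The spring resists with 0.05 to 0.08 N m; the key stays where it is let go.
- salt_shaker: Bystander, loose: glass shaker with grey top, 44 mm across, 90 mm high, between the timer's and the stand's places. Origin: centre of its underside.
- pepper_shaker: Bystander, loose: shaker of the same shape and size as the salt shaker, with dark filling, farther back. Origin: centre of its underside.
- tin: Bystander, loose: food tin, 75 mm across, 58 mm high, near the front edge. Origin: centre of its underside.
- mug: Bystander, loose: mug with one handle, 81 by 120 mm, 101 mm high, at the back right. Origin: centre of its underside.
- water_glass: Bystander, loose: clear tall glass, 74 mm across, 148 mm high, at the right. Origin: centre of its underside.
Not all that is in view belongs to the job. Leave any pink look-alike of the timer alone.

How it is judged (in metres and radians):
On the way, in this order (a step that is already met when the one before it is completed fails the run):
1. the timer sits flat between the stand's rails and has been let go (x of timer in the frame of stand between -0.006 and 0.006 m and y of timer in the frame of stand between -0.006 and 0.006 m and z of timer in the frame of stand below 0.006 m and angle between the x axis of timer and the x axis of stand, either way round below 0.15 rad and contact force between the fingers and timer below 0.1 N), for 0.2 s.
2. the key is wound up to its stop (value of joint key above 3.3 rad), for 0.1 s.
At the end, for the whole second after the job is handed in: The key is within 0.3 rad of its stop (joint above 3.3 of 3.6 rad); the timer is at rest and upright (within 0.06 rad) inside the stand's rails: centre within 6 mm of the stand's along each of its axes, underside less than 6 mm above the stand's origin, long sides parallel within 0.15 rad (value of joint key above 3.3 rad and x of timer in the frame of stand between -0.006 and 0.006 m and y of timer in the frame of stand between -0.006 and 0.006 m and z of timer in the frame of stand below 0.006 m and angle between the x axis of timer and the x axis of stand, either way round below 0.15 rad and angle between timer's own z axis and vertical below 0.06 rad and linear speed of timer below 0.02 m/s); the robot touches nothing.
It fails at once if the timer is dropped: out of the fingers while more than 20 mm above the worktop (height (world z) of timer above 0.02 m and contact force between the fingers and timer below 0.01 N).
It fails at once if the timer is tipped over (angle between timer's own z axis and vertical above 0.8 rad).
It fails at once if a bystander is moved by more than 30 mm (distance of any of salt_shaker, pepper_shaker, tin, mug, water_glass from where it was at the start of the episode above 0.03 m).
It also fails if it takes over 67 s, if anything falls off the work surface, if the arm or the gripper's body presses on something with over 40 N, if the wrist force passes 120 N, or if a joint passes its speed limit or range.

## Robot

A 7-joint arm with a two-finger parallel gripper is mounted at the origin on a cart in front of the work surface, level with it; the furniture and walls round the work are solid. World frame = base frame: x ahead of the robot, y to its left, z up, the work surface at z = 0. Lengths are in mm, angles in rad, forces in N, time in s.
With the tool pointing down it reaches from about 425 to 875 mm from the base axis. Payload 9.9 kg.
Tool frame: the origin (TCP) lies at the centre of the arm's flange, where the gripper is bolted on; the fingertips stand 173 mm ahead of it and the grasp point (between the pads) lies 155 mm ahead of it (env.grasp_offset is the distance from the TCP to the grasp point, in mm); z points along the fingers, y is the line along which they close (so a half turn about z gives the same grasp; the last joint's range is limited). The gripper opens to 85 mm and grips with 20 to 120 N. Pads are 22 mm wide; open, the fingers measure 114 mm over their backs; the gripper's body (76 mm by 85 mm) begins 54 mm behind the grasp point. The pads swing forward as they close: fully open they stand 13 mm farther back than shut.
Start: joints at [1.213, 0.576, 0.025, 1.437, -0.015, 1.129, -0.057], TCP at [182.519, -649.862, 404.689] pointing down, gripper open.
Joint ranges: [-2.76, 2.76], [-0.34, 2.15], [-1.52, 1.57], [0.19, 2.46], [-1.09, 4.23], [0.17, 1.99], [-2.82, 2.82]. Speed limits (rad/s): [2.22, 2.22, 3.01, 3.01, 3.14, 3.14, 3.14].

## Interface

Orientations are given as a rotation vector (axis times angle).
In Python, from workcell import read_state, imaging, job_done, env gives the robot as it stands.
- The arm moves only by the tool arm_command, never from a script. Its argument "series" is one flat list of numbers, 7 for each row, row after row: the shift along the tool's x, y, z in shares of 40 cm (1.0 is 40 cm), then the turn, a rotation vector about the tool's x, y, z in parts of the range, where 1.0 means 120 degrees, then the finger opening in cm, from 0 to 8.54. In form: [dx, dy, dz, wx, wy, wz, claw, dx, dy, dz, wx, wy, wz, claw, ...]. A call has 1 to 10 rows; each row is the pose to reach, as a shift and turn from the pose commanded when the call began, along the tool's axes at that moment; what a row does not reach only later rows make up. A row lasts 1/12 s, in which the tool goes at most 41.7 mm and 7.16 degrees, less where a joint would pass 70% of its speed; a pose out of reach is approached as far as the arm can. A call with a gripper value outside its range is refused whole. The fingers move at their own pace and stop on an object; "newtons" is the grip in N (left out, the last holds). Time passes only in rows, so rows that repeat a pose let the fingers close. It gives the time, the measured TCP pose, the force, the opening and the grip force at its end, in the units of the state.
- read_state(): the state, without advancing time (a new reading comes with each control period).
- imaging.capture(name): name is "scene" or "top" or "wrist"; returns a dict with "frame" (400x640x3 uint8, blue, green, red), "depth" (400x640 float32, mm along the optical axis (not along the pixel's ray), 0 where there is no reading), "camera_matrix" (3x3 intrinsics, pixels), "k1" (the pictures are not rectified: a ray, as slopes to the right and down, at radius r is drawn at 1 + k1 r^2 times it, then the intrinsics apply), "rvec" (rotation vector, rad) and "tvec" (3), from world to camera coordinates, as OpenCV has them. Camera axes: x right, y down, z forward; pixel columns grow to the right and rows downward; lengths in mm; the calibration is good to about 2 mm. A picture is of the moment at which its call begins.
- job_done(): hands the job in; it is judged then, once.
Trained networks look in the newest picture that a camera, given by its name, has taken for a name from the list of things; names that differ only in an ending like _2 or _b are one class to them, and where a whole thing is asked for, a point or a joint stands for the part that bears it (a point fixed in the world has none). Each returns a list of dicts, best first, with "conf" (0 to 1); they miss things now and then, are a little off and sometimes report something else, mostly with a low value. They report only what shows in the picture. A call takes as long as a camera call. They do not tell look-alikes from the thing itself.
- imaging.recognise(name, camera): "xy" ([column, row] in pixels, amid what is visible of it).
- imaging.silhouettes(name, camera): "pixels" (400x640 bool, what is visible of it) and "xy" ([column, row] in pixels, amid what is visible of it).
- imaging.pinpoint(name, camera): "xy" ([column, row] in pixels: a listed point, or the origin of a listed thing).
The state is a dict: "time_s": time; "qpos": joint angles; "joint_vel": joint speeds; "joint_torque": joint torques, N m; "ee_pos": TCP position; "ee_rot": TCP orientation; "wrist_force": force on the tool from outside, world axes, zero at the start; "ft_torque": the same for the moment, N m; "opening": finger opening in mm; "gripper_force": force on a finger pad.
Only numpy, scipy, OpenCV 4.12 (cv2) and the standard library are available. Lean on these libraries where they do the work, as an engineer would, in place of code of your own. Each camera call takes 0.05 s, during which the arm holds its last target. There are 200 camera calls.

## Working session

There is one attempt and no reset: what is moved stays moved. The work goes in short steps, Python scripts to look and compute and a tool call to move; the robot and the scene stay as the last step left them, time stands still between calls to the robot, and variables do not carry over. Pictures are saved under pics/ and viewed, at most 10 in all, crops included, and the job is handed in when it is done.

Besides the shell and the picture viewer there is one more tool, called after "Request:" as name(argument=value, ...), one argument or row to a line, values as JSON. arm_command: Moves the arm, as the interface text tells. Its arguments: {"type":"object","properties":{"series":{"type":"array","items":{"type":"number"}},"newtons":{"type":"number"}},"required":["series"]}

```bash
mkdir -p pics; cat > h.py <<'E'
import numpy as np, cv2
from scipy.spatial.transform import Rotation as R
from workcell import read_state, imaging, job_done, env
def ray(c,px):
    K=c["camera_matrix"];u=(np.asarray(px,float).reshape(-1,2)-[K[0,2],K[1,2]])/[K[0,0],K[1,1]]
    s=u.copy()
    for _ in range(20): s=u/(1+c["k1"]*(s**2).sum(1,keepdims=True))
    M=R.from_rotvec(np.ravel(c["rvec"])).as_matrix();t=np.ravel(c["tvec"])
    d=np.c_[s,np.ones(len(s))]
    return -M.T@t, d@M, d, M, t
def plane(c,px,z):
    o,w,*_=ray(c,px); return o+w*((z-o[2])/w[:,2])[:,None]
def deep(c,px):
    px=np.asarray(px,float).reshape(-1,2);o,w,*_=ray(c,px)
    z=c["depth"][px[:,1].round().astype(int),px[:,0].round().astype(int)]
    return o+w*z[:,None]
def tri(a,pa,b,pb):
    o1,w1,*_=ray(a,pa);o2,w2,*_=ray(b,pb);w1=w1[0];w2=w2[0]
    A=np.c_[w1,-w2];k=np.linalg.lstsq(A,o2-o1,rcond=None)[0]
    p=o1+k[0]*w1;q=o2+k[1]*w2; return (p+q)/2,np.linalg.norm(p-q)
E
python3 - <<'E'
from h import *
s=read_state();print({k:np.round(v,3).tolist() for k,v in s.items()},env.grasp_offset)
for cam in("scene","top","wrist"):
    c=imaging.capture(cam);cv2.imwrite(f"pics/{cam}0.png",c["frame"]);print(cam,ray(c,[320,200])[0].round(),ray(c,[320,200])[1].round(2))
    for n in("timer","stand","key_grip","salt_shaker","pepper_shaker","tin","mug","water_glass"):
        for r in imaging.pinpoint(n,cam)[:3]:
            z=62 if n=="key_grip" else 0
            print(" ",n,round(r["conf"],2),np.round(r["xy"]),"plane",plane(c,r["xy"],z)[0].round(),)
E
```

```text
{'time_s': 0.0, 'qpos': [1.213, 0.576, 0.025, 1.438, -0.015, 1.129, -0.057], 'joint_vel': [0.001, -0.001, 0.001, -0.0, 0.0, 0.001, -0.001], 'joint_torque': [0.001, -76.575, 2.251, -28.597, 0.015, 0.013, 0.0], 'ee_pos': [182.474, -649.696, 403.87], 'ee_rot': [-3.111, -0.429, 0.0], 'wrist_force': [0.286, -0.014, 0.658], 'ft_torque': [-0.039, -0.002, 0.009], 'gripper_force': 0.0, 'opening': 85.465} 154.70000000000002
scene [-120.  582.  602.] [[ 0.62 -0.59 -0.51]]
  timer 0.8 [380. 214.] plane [ 471. -179.    0.]
  stand 0.69 [239. 296.] plane [469. 233.   0.]
  key_grip 0.67 [411. 176.] plane [ 469. -288.   62.]
  key_grip 0.57 [380. 189.] plane [ 478. -182.   62.]
  salt_shaker 0.75 [305. 250.] plane [489.  49.   0.]
  pepper_shaker 0.87 [313. 207.] plane [607. -87.   0.]
  tin 0.81 [351. 280.] plane [355.  49.   0.]
  mug 0.74 [328. 172.] plane [ 715. -245.    0.]
  water_glass 0.93 [378. 181.] plane [ 580. -300.    0.]
top [ 375.  -48. 1308.] [[ 0.13 -0.02 -0.99]]
  timer 0.67 [360. 228.] plane [ 472. -172.    0.]
  timer 0.62 [404. 228.] plane [ 468. -286.    0.]
  timer 0.26 [276. 219.] plane [500.  44.   0.]
  stand 0.87 [203. 233.] plane [468. 234.   0.]
  key_grip 0.62 [411. 224.] plane [ 473. -292.   62.]
  key_grip 0.6 [366. 228.] plane [ 467. -180.   62.]
  salt_shaker 0.56 [275. 218.] plane [503.  45.   0.]
  pepper_shaker 0.59 [323. 182.] plane [594. -80.   0.]
  tin 0.97 [274. 271.] plane [366.  52.   0.]
  tin 0.71 [379. 143.] plane [ 696. -232.    0.]
  mug 0.6 [378. 142.] plane [ 698. -229.    0.]
  water_glass 0.87 [415. 186.] plane [ 579. -321.    0.]
wrist [ 257. -629.  374.] [[-0.29 -0.07 -0.96]]
```

View pics/top0.png

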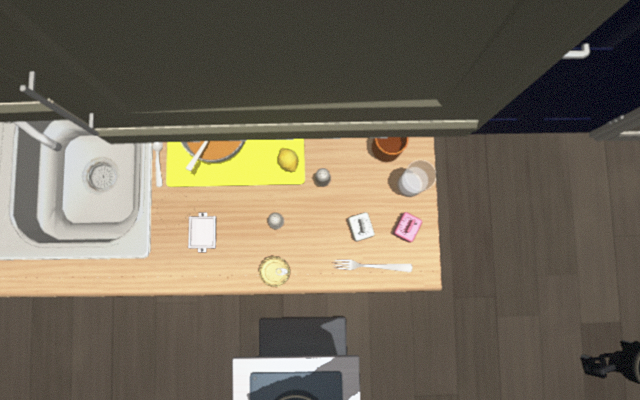

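```bash
python3 - <<'E'
import cv2
a=cv2.imread('pics/scene0.png')[150:250,330:450];b=cv2.imread('pics/top0.png')[190:270,330:450]
cv2.imwrite('pics/crop1.png',cv2.vconcat([cv2.resize(a,(600,300*600//360),interpolation=2)[:300*600//360],cv2.resize(b,(150*4,100*4)[:1]+(100,))])) if 0 else cv2.imwrite('pics/crop1.png',cv2.hconcat([cv2.resize(a,(400,333)),cv2.resize(b[:, :],(400,333))]))
E
```

```text
(no output)
```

View pics/crop1.png

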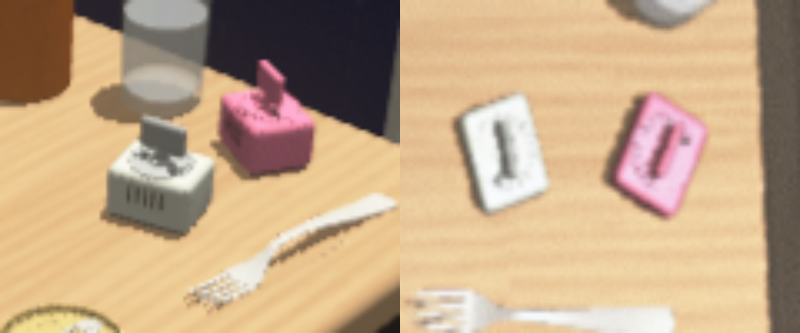

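Candidates for the timer: the white block at top (360,228) / scene (380,205), and the pink look-alike at top (407,227) / scene (411,165). The crop confirms that the white one with the steel key is the timer. The stand is at top (203,233), and the salt shaker, at (275,219), lies between them. I'll move the wrist camera over the timer.

```bash
cat >> h.py <<'E'
def go(p,yaw=None):
    "shift (cm, tool axes) and turn (deg) from present pose to TCP p, tool down, tool x at yaw deg"
    s=read_state();M=R.from_rotvec(s["ee_rot"]);y=np.degrees(np.arctan2(*M.as_matrix()[[1,0],0]))
    T=R.from_euler('z',y if yaw is None else yaw,degrees=True)*R.from_euler('x',180,degrees=True)
    print("from",np.round(s["ee_pos"]),"yaw",round(y,1),"shift",np.round(M.inv().apply(np.array(p)-s["ee_pos"])/10,2),"turn",np.degrees((M.inv()*T).as_rotvec()).round(1))
E
python3 - <<'E'
from h import *
go([480,-170,404],13)
E
```

```text
from [ 183. -650.  405.] yaw 15.7 shift [ 41.61 -38.16   0.07] turn [-0.  -0.   2.7]
```

Careful with the scale: shifts go in shares of 40 cm and turns go in shares of 120 degrees. That gives: 24 cm / 40 = 0.6, 22.7 cm / 40 = 0.5675, 2.7 degrees / 120 = 0.0225.

Request:
arm_command(
  series=[0.05,-0.0475,0,0,0,0,8.54,0.1125,-0.105,0,0,0,0,8.54,0.18,-0.165,0,0,0,0,8.54,0.2475,-0.2275,0,0,0,0,8.54,0.315,-0.29,0,0,0,0,8.54,0.3825,-0.35,0,0,0,0,8.54,0.45,-0.4125,0,0,0,0,8.54,0.5175,-0.475,0,0,0,0.0083,8.54,0.5675,-0.52,0,0,0,0.0167,8.54,0.6,-0.55,0,0,0,0.0225,8.54],
)

```text
time_s: 2.18
ee_pos: [355.9, -370.3, 405.0]
ee_rot: [-3.121, -0.359, -0.002]
wrist_force: [-1.0, -0.4, -0.5]
opening: 85.6
gripper_force: 0.0
```

```bash
python3 - <<'E'
from h import *
go([480,-170,380],13)
E
```

```text
from [ 356. -370.  405.] yaw 13.1 shift [ 16.64 -16.68   2.53] turn [-0.  -0.1  0.1]
```

Scaled: -16.7 cm / 40 = -0.4175, 16.6 cm / 40 = 0.415.

Request:
arm_command(
  series=[0.0625,-0.0625,0.01,0,0,0,8.54,0.13,-0.13,0.02,0,0,0,8.54,0.1975,-0.1975,0.03,0,0,0,8.54,0.265,-0.265,0.04,0,0,0,8.54,0.3325,-0.3325,0.05,0,0,0,8.54,0.3875,-0.3875,0.0625,0,0,0,8.54,0.415,-0.4175,0.0625,0,0,0,8.54,0.415,-0.4175,0.0625,0,0,0,8.54],
)

```text
time_s: 2.85
ee_pos: [480.4, -169.0, 379.6]
ee_rot: [-3.119, -0.365, -0.002]
wrist_force: [0.1, 0.6, 0.4]
opening: 85.4
gripper_force: 0.0
```

```bash
cat > look.py <<'E'
from h import *
import sys
def look(name,tag,names):
    c=imaging.capture("wrist");cv2.imwrite(f"pics/{tag}.png",c["frame"])
    np.savez(f"{tag}.npz",**c)
    s=read_state();print("tcp",np.round(s["ee_pos"],1))
    for n in names:
        for r in imaging.pinpoint(n,"wrist")[:2]:print(n,round(r["conf"],2),np.round(r["xy"]),plane(c,r["xy"],62 if n=="key_grip" else 0)[0].round(1))
    for r in imaging.silhouettes(name,"wrist")[:2]:
        ys,xs=np.nonzero(r["pixels"]);P=deep(c,np.c_[xs,ys]);ok=c["depth"][ys,xs]>0;P=P[ok]
        print(name,r["conf"],np.round(r["xy"]),"z pct",np.percentile(P[:,2],[2,20,50,80,98]).round(1))
        np.save(f"{tag}_pts.npy",P); 
        lo,hi=((36,47) if name=="timer" else (5,14))
        q=P[(P[:,2]>lo)&(P[:,2]<hi)]
        if len(q)>20:
            b=cv2.minAreaRect(q[:,:2].astype(np.float32));print("band rect",np.round(b[0],1),np.round(b[1],1),round(b[2],1),"z",q[:,2].mean().round(1))
        k=P[P[:,2]>52]
        if name=="timer" and len(k)>10:
            b=cv2.minAreaRect(k[:,:2].astype(np.float32));print("wing",np.round(b[0],1),np.round(b[1],1),round(b[2],1),"zmax",k[:,2].max().round(1),np.median(k[:,2]).round(1))
E
python3 -c "
from look import *
look('timer','w1',['timer','key_grip'])"
```

```text
tcp [ 479.3 -171.2  379.6]
timer 0.88 [414. 205.] [ 470.6 -287.9    0. ]
timer 0.86 [325. 183.] [ 472.1 -172.6    0. ]
key_grip 0.95 [435. 222.] [ 473.2 -291.1   62. ]
key_grip 0.71 [327. 180.] [ 490.7 -169.7   62. ]
timer 0.97 [420. 210.] z pct [10.1 36.8 41.6 44.5 73.6]
band rect [ 469.7 -289.6] [51.5 64.2] 61.7 z 41.3
wing [ 469.7 -290. ] [ 7.9 36.1] 59.3 zmax 75.3 68.1
timer 0.74 [324. 186.] z pct [20.1 40.3 41.8 43.  73.7]
band rect [ 473.5 -172.5] [63.1 51.7] 15.8 z 41.5
wing [ 473.5 -173.1] [35.2  8.6] 10.0 zmax 75.4 72.8
```

View pics/w1.png

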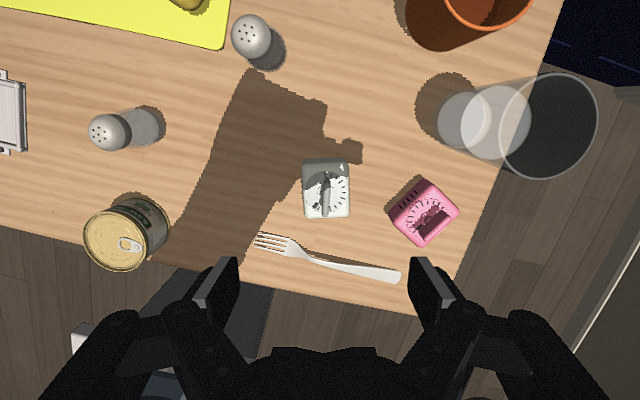

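The image shows the white timer at (326,187), the pink one at (424,212), the fork below and nothing else near the timer. The size and height fit: 63 x 52 mm and 41.5 mm high.

```bash
python3 - <<'E'
from h import *
a=imaging.capture("scene");b=imaging.capture("top")
print(tri(a,[380,189],b,[366,228]))
for cam,c in(("scene",a),("top",b)):
    for r in imaging.silhouettes("stand",cam)[:1]:
        ys,xs=np.nonzero(r["pixels"]);P=deep(c,np.c_[xs,ys]);print(cam,P.mean(0).round(1),cv2.minAreaRect(P[:,:2].astype(np.float32)),np.percentile(P[:,2],[5,50,95]).round(1))
go([473.5,-172.7,186],15.8)
E
```

```text
(array([ 469.68283432, -178.30921078,   67.38448448]), np.float64(8.23758476128043))
scene [463.8 238.6  10.1] ((187.35736083984375, 375.7618408203125), (95.04483032226562, 733.6619873046875), 63.57809066772461) [ 2.9  5.4 12.1]
top [469.1 234.9  10.1] ((450.2103576660156, 109.09237670898438), (334.25067138671875, 99.76495361328125), 81.07632446289062) [-1.1  4.2 11.7]
from [ 478. -174.  380.] yaw 12.9 shift [-0.39 -0.24 19.38] turn [ 0.   0.  -2.9]
```

Scaled: 11 cm / 40 = 0.275, 10 cm / 40 = 0.25, -2.9 degrees / 120 = -0.0242.

Request:
arm_command(
  series=[-0.005,-0.0025,0.05,0,0,-0.0167,7.5,-0.01,-0.005,0.125,0,0,-0.0242,7.5,-0.01,-0.005,0.2,0,0,-0.0242,7.5,-0.01,-0.005,0.25,0,0,-0.0242,7.5,-0.01,-0.005,0.275,0,0,-0.0242,7.5,-0.01,-0.005,0.275,0,0,-0.0242,7.5,-0.01,-0.005,0.275,0,0,-0.0242,7.5],
)

```text
time_s: 3.83
ee_pos: [473.8, -172.5, 269.6]
ee_rot: [-3.111, -0.433, 0.001]
wrist_force: [1.4, 0.1, 0.5]
opening: 75.3
gripper_force: 0.0
```

```bash
python3 - <<'E'
from look import *
look('timer','w2',['key_grip'])
go([473.5,-172.7,186],15.8)
E
```

```text
tcp [ 474.1 -172.5  270.2]
key_grip 0.72 [322. 234.] [ 472.8 -172.3   62. ]
key_grip 0.7 [484. 277.] [ 471.6 -290.1   62. ]
timer 0.91 [465. 254.] z pct [ 7.3 31.1 41.7 57.5 73.7]
band rect [ 472.1 -291. ] [51.  58.5] 61.5 z 41.4
wing [ 488.8 -256.8] [85.9 36.5] 60.0 zmax 148.3 67.2
timer 0.89 [324. 214.] z pct [12.  40.  41.8 42.9 73.7]
band rect [ 473.7 -172.4] [62.5 51.8] 16.1 z 41.5
wing [ 473.4 -172.2] [35.8  7.7] 9.1 zmax 75.0 72.7
from [ 474. -172.  271.] yaw 15.9 shift [-0.1   0.    8.47] turn [ 0.1 -0.1  0.1]
```

Scaled: 8.5 cm / 40 = 0.2125, 8 cm / 40 = 0.2.

Request:
arm_command(
  series=[0,0,0.0375,0,0,0,7.5,0,0,0.1,0,0,0,7.5,0,0,0.1625,0,0,0,7.5,0,0,0.2,0,0,0,7.5,0,0,0.2125,0,0,0,7.5,0,0,0.2125,0,0,0,7.5,0,0,0.2125,0,0,0,6,0,0,0.2125,0,0,0,5,0,0,0.2125,0,0,0,4.5,0,0,0.2125,0,0,0,4.5],
  newtons=40,
)

```text
time_s: 4.82
ee_pos: [474.4, -172.2, 186.1]
ee_rot: [3.111, 0.434, 0.004]
wrist_force: [-0.7, 0.3, 7.5]
opening: 51.6
gripper_force: 42.6
```

Scaled: -3 cm / 40 = -0.075, -1.5 cm / 40 = -0.0375.

Request:
arm_command(
  series=[0,0,0,0,0,0,4.5,0,0,0,0,0,0,4.5,0,0,0,0,0,0,4.5,0,0,-0.0125,0,0,0,4.5,0,0,-0.0375,0,0,0,4.5,0,0,-0.075,0,0,0,4.5,0,0,-0.075,0,0,0,4.5],
)

```text
time_s: 5.4
ee_pos: [474.5, -172.4, 217.4]
ee_rot: [3.11, 0.434, 0.005]
wrist_force: [0.7, -0.8, -1.8]
opening: 51.5
gripper_force: 42.8
```

Scaled: -12.5 cm / 40 = -0.3125, -11.5 cm / 40 = -0.2875.

Request:
arm_command(
  series=[0,0,-0.05,0,0,0,4.5,0,0,-0.1125,0,0,0,4.5,0,0,-0.175,0,0,0,4.5,0,0,-0.2375,0,0,0,4.5,0,0,-0.2875,0,0,0,4.5,0,0,-0.3125,0,0,0,4.5,0,0,-0.3125,0,0,0,4.5],
)

```text
time_s: 5.98
ee_pos: [474.3, -172.3, 342.1]
ee_rot: [3.11, 0.433, 0.006]
wrist_force: [0.8, -0.5, -3.9]
opening: 51.2
gripper_force: 43.5
```

```bash
python3 - <<'E'
from h import *
go([455,125,342],0)
E
```

```text
from [ 474. -172.  342.] yaw 15.9 shift [  6.27 -29.12  -0.04] turn [ 0.1 -0.2 15.9]
```

Scaled: -29.1 cm / 40 = -0.7275, -27 cm / 40 = -0.675, 15.9 degrees / 120 = 0.1325.

Request:
arm_command(
  series=[0.01,-0.0475,0,0,0,0.0083,4.5,0.025,-0.12,0,0,0,0.025,4.5,0.0425,-0.2,0,0,0,0.0417,4.5,0.06,-0.28,0,0,0,0.0583,4.5,0.0775,-0.36,0,0,0,0.075,4.5,0.095,-0.44,0,0,0,0.0917,4.5,0.1125,-0.52,0,0,0,0.1083,4.5,0.13,-0.6,0,0,0,0.125,4.5,0.145,-0.675,0,0,0,0.1325,4.5,0.1575,-0.7275,0,0,0,0.1325,4.5],
)

```text
time_s: 6.82
ee_pos: [454.0, 127.9, 338.8]
ee_rot: [-3.141, -0.002, 0.002]
wrist_force: [1.1, -0.2, -2.3]
opening: 51.4
gripper_force: 43.4
```

Request:
arm_command(
  series=[0,0,0,0,0,0,4.5,0,0,0,0,0,0,4.5],
)

```text
time_s: 6.98
ee_pos: [454.4, 126.2, 338.8]
ee_rot: [3.141, 0.005, -0.002]
wrist_force: [0.2, -0.9, -3.5]
opening: 51.4
gripper_force: 43.4
```

```bash
python3 - <<'E'
from look import *
look('stand','w3',['stand','key_grip'])
E
```

```text
tcp [454.5 124.9 338.9]
stand 0.75 [220. 171.] [468.  236.4   0. ]
key_grip 0.76 [326. 324.] [322.1 123.   62. ]
key_grip 0.68 [221. 172.] [479.9 213.4  62. ]
stand 0.79 [216. 169.] z pct [ 1.3  2.4  3.2  8.9 10.6]
band rect [470.  235.6] [71.  95.6] 89.6 z 9.0
stand 0.33 [569.  26.] z pct [ 4.2 34.7 60.9 84.7 88.7]
band rect [596.2 -64.5] [35.7 12.5] 11.9 z 9.6
```

View pics/w3.png

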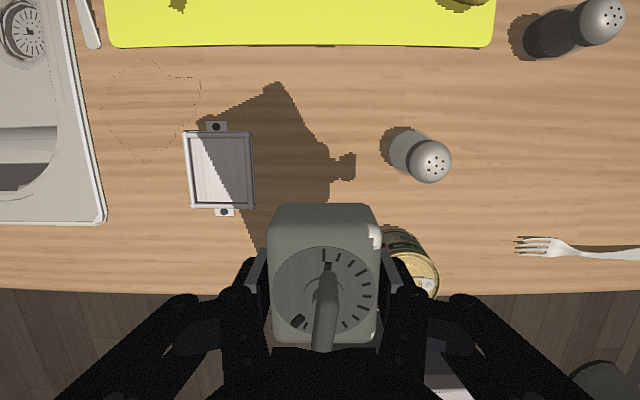

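```bash
cat > m.py <<'E'
from h import *
def rails(tag,cx=470,cy=235.5):
    c=dict(np.load(tag+".npz"));v,u=np.mgrid[0:400,0:640];px=np.c_[u.ravel(),v.ravel()];P=deep(c,px)[c["depth"].ravel()>0]
    n=P[(abs(P[:,0]-cx)<55)&(abs(P[:,1]-cy)<45)]
    for lo,hi in((8.3,13),(2,4.5)):
        q=n[(n[:,2]>lo)&(n[:,2]<hi)&(abs(n[:,0]-cx)<(43 if lo>5 else 33))&((abs(n[:,1]-cy)<38 if lo>5 else abs(n[:,1]-cy)<31))]
        print(lo,len(q),"pct1-99 mid",((np.percentile(q,.5,0)+np.percentile(q,99.5,0))/2).round(1),"ext",np.ptp(q,0).round(1),cv2.minAreaRect(q[:,:2].astype(np.float32)))
    return c,P
if __name__=="__main__":
    c,P=rails("w3");t=np.array([454.5,124.9])
    d=P[(abs(P[:,0]-t[0])<45)&(abs(P[:,1]-t[1])<45)&(P[:,2]>150)&(P[:,2]<290)]
    h=np.histogram(d[:,2],bins=np.arange(150,260,3));print(h[1][h[0].argmax()])
    z=h[1][h[0].argmax()]+1.5;q=d[abs(d[:,2]-z)<4];print("top z",q[:,2].mean(),cv2.minAreaRect(q[:,:2].astype(np.float32)),"tcp",t)
    k=d[(d[:,2]>z+12)&(d[:,2]<z+34)&(abs(d[:,1]-t[1])<15)]
    if len(k): print("wing",cv2.minAreaRect(k[:,:2].astype(np.float32)))
E
python3 m.py
```

```text
8.3 1351 pct1-99 mid [469.  235.6   9.9] ext [82.6 71.2  3.6] ((469.098876953125, 235.74610900878906), (70.56228637695312, 81.78390502929688), 89.18221282958984)
2 2746 pct1-99 mid [469.9 236.8   3.2] ext [65.9 56.7  2.5] ((469.8381652832031, 236.60720825195312), (56.6812629699707, 65.86763000488281), 89.63275146484375)
192
top z 194.20973082348112 ((453.30072021484375, 125.87551879882812), (62.78047180175781, 79.0891342163086), 0.324612021446228) tcp [454.5 124.9]
wing ((454.34869384765625, 125.67428588867188), (8.014726638793945, 33.468868255615234), 83.23558807373047)
```

The stand is at (219,170), tray empty. The timer is level in the grip with its pointer up the picture (+x) and its stop at the lower left (298,320). I'll take a second view from closer before placing.

```bash
python3 - <<'E'
from h import *
go([410,236,270],-0.5)
E
```

```text
from [455. 124. 339.] yaw -0.1 shift [ -4.51 -11.21   6.93] turn [0.  0.  0.4]
```

Scaled: -11.2 cm / 40 = -0.28, -9.5 cm / 40 = -0.2375, 0.4 degrees / 120 = 0.0033.

Request:
arm_command(
  series=[-0.02,-0.05,0.025,0,0,0,4.5,-0.045,-0.1125,0.0625,0,0,0.0033,4.5,-0.07,-0.175,0.1075,0,0,0.0033,4.5,-0.095,-0.2375,0.15,0,0,0.0033,4.5,-0.1125,-0.28,0.1725,0,0,0.0033,4.5,-0.1125,-0.28,0.1725,0,0,0.0033,4.5,-0.1125,-0.28,0.1725,0,0,0.0033,4.5,-0.1125,-0.28,0.1725,0,0,0.0033,4.5],
)

```text
time_s: 7.85
ee_pos: [410.5, 235.9, 270.8]
ee_rot: [3.141, -0.014, 0.0]
wrist_force: [0.9, 0.5, -2.8]
opening: 51.6
gripper_force: 43.4
```

```bash
python3 - <<'E'
from m import *
c=imaging.capture("wrist");np.savez("w4.npz",**c);cv2.imwrite("pics/w4.png",c["frame"])
t=read_state()["ee_pos"][:2];c,P=rails("w4",469.2,235.7)
d=P[(abs(P[:,0]-t[0])<40)&(abs(P[:,1]-t[1])<24)&(P[:,2]>100)&(P[:,2]<200)]
q=d[(d[:,2]>118)&(d[:,2]<132)];print("top",np.median(q[:,2]),cv2.minAreaRect(q[:,:2].astype(np.float32)),t,read_state()["ee_pos"][2])
k=d[(d[:,2]>138)&(d[:,2]<162)&(abs(d[:,1]-t[1])<15)];print("wing",cv2.minAreaRect(k[:,:2].astype(np.float32)))
go([469.9,235.3,200],-0.5)
E
```

```text
8.3 2561 pct1-99 mid [468.8 235.5   9.9] ext [83.  70.2  3.7] ((468.967529296875, 235.68099975585938), (70.23249053955078, 82.89546966552734), 89.85856628417969)
2 5299 pct1-99 mid [469.2 235.4   3.2] ext [66.  57.9  2.5] ((469.20233154296875, 235.35430908203125), (57.58608627319336, 65.98466491699219), 89.55482482910156)
top 126.56125852907303 ((409.20751953125, 235.74008178710938), (47.98970413208008, 64.197265625), 89.99846649169922) [410.65453369 235.73976441] 271.0465506199159
wing ((410.7653503417969, 234.9329833984375), (7.206961154937744, 33.49652862548828), 82.38714599609375)
from [411. 236. 271.] yaw -0.5 shift [ 5.92 -0.01  7.11] turn [ 0. -0. -0.]
```

View pics/w4.png

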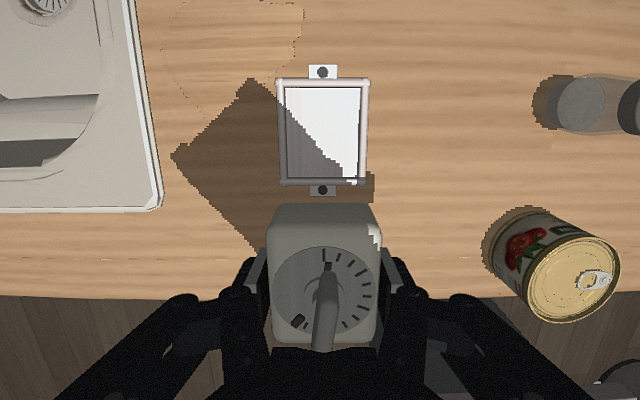

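The tray (322,130) and the held timer (325,270) are both in view and aligned. I'll place it now.

Scaled: 7.2 cm / 40 = 0.18, 5.95 cm / 40 = 0.1488.

Request:
arm_command(
  series=[0.025,0,0.0125,0,0,0,4.5,0.0625,0,0.0375,0,0,0,4.5,0.105,0,0.075,0,0,0,4.5,0.1375,0,0.1125,0,0,0,4.5,0.1488,0,0.14,0,0,0,4.5,0.1488,0,0.14,0,0,0,4.5,0.1488,0,0.155,0,0,0,4.5,0.1488,0,0.17,0,0,0,4.5,0.1488,0,0.18,0,0,0,4.5,0.1488,0,0.18,0,0,0,4.5],
)

```text
time_s: 8.73
ee_pos: [468.8, 236.7, 198.3]
ee_rot: [3.141, -0.01, -0.001]
wrist_force: [0.2, 0.2, -2.6]
opening: 51.7
gripper_force: 43.4
```

```bash
python3 - <<'E'
from h import *
go([470.1,235.6,189.7],-0.4); print(read_state()["wrist_force"])
E
```

```text
from [469. 237. 198.] yaw -0.4 shift [0.13 0.11 0.86] turn [0. 0. 0.]
[ 0.22185933  0.19259528 -2.62654833]
```

Scaled: 0.8 cm / 40 = 0.02, 0.6 cm / 40 = 0.015.

Request:
arm_command(
  series=[0.0025,0.0025,0,0,0,0,4.5,0.0025,0.0025,0.005,0,0,0,4.5,0.0025,0.0025,0.01,0,0,0,4.5,0.0025,0.0025,0.015,0,0,0,4.5,0.0025,0.0025,0.02,0,0,0,4.5,0.0025,0.0025,0.02,0,0,0,4.5],
)

```text
time_s: 9.23
ee_pos: [470.3, 235.6, 190.3]
ee_rot: [3.141, -0.011, -0.001]
wrist_force: [0.2, -0.3, -3.0]
opening: 51.4
gripper_force: 43.4
```

Scaled: 0.1 cm / 40 = 0.0025.

Request:
arm_command(
  series=[0,0,0.0025,0,0,0,4.5,0,0,0.0025,0,0,0,4.5],
)

```text
time_s: 9.4
ee_pos: [470.4, 235.6, 189.6]
ee_rot: [3.141, -0.011, -0.0]
wrist_force: [0.3, 0.2, -2.6]
opening: 51.4
gripper_force: 43.4
```

No contact yet; I'll ease it down a little more.

Request:
arm_command(
  series=[0,0,0.0013,0,0,0,4.5,0,0,0.0025,0,0,0,4.5,0,0,0.0025,0,0,0,4.5],
)

```text
time_s: 9.65
ee_pos: [470.4, 235.6, 189.1]
ee_rot: [-3.141, 0.011, -0.0]
wrist_force: [-1.9, -0.4, 4.9]
opening: 51.5
gripper_force: 44.2
```

Request:
arm_command(
  series=[0,0,0,0,0,0,5.6,0,0,0,0,0,0,6.5,0,0,0,0,0,0,7.5,0,0,0,0,0,0,7.5,0,0,0,0,0,0,7.5,0,0,-0.025,0,0,0,7.5,0,0,-0.075,0,0,0,7.5,0,0,-0.15,0,0,0,7.5,0,0,-0.2,0,0,0,7.5,0,0,-0.2,0,0,0,7.5],
)

```text
time_s: 10.48
ee_pos: [471.4, 236.1, 273.1]
ee_rot: [-3.138, 0.012, -0.008]
wrist_force: [0.5, 0.0, -0.4]
opening: 75.3
gripper_force: 0.0
```

```bash
python3 - <<'E'
from look import *
look('timer','w5',['key_grip','timer'])
go([470.1,235.6,270],0)
E
```

```text
tcp [471.  235.9 271.3]
key_grip 0.68 [328. 237.] [468.  233.3  62. ]
timer 0.63 [325. 209.] [466.6 235.    0. ]
timer 0.76 [324. 218.] z pct [14.4 43.  44.8 45.9 76.6]
band rect [469.3 235. ] [52.2 62.9] 89.7 z 44.3
wing [469.1 235.7] [ 8.4 35.5] 82.5 zmax 78.5 75.7
from [470. 235. 268.] yaw -0.4 shift [-0.   -0.01 -0.15] turn [ 0.   0.  -0.4]
```

View pics/w5.png

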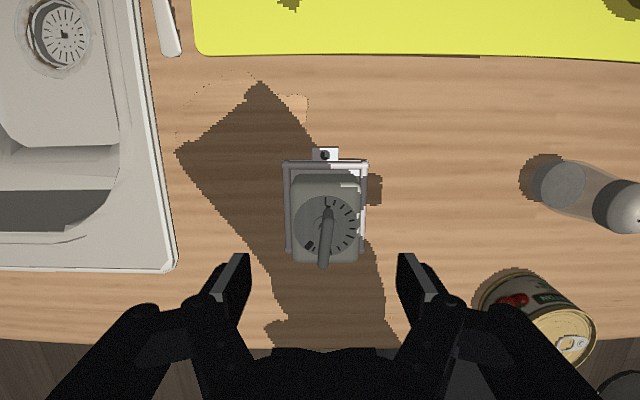

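The timer sits inside the tray at (324,215), let go, with its top at z 44.8 (underside about 3). The wing is at (326,237). Next I'll check the last joint's room for winding.

```bash
python3 - <<'E'
from h import *
print(np.round(read_state()["qpos"],3))
go([469.3,235.5,250],-7.5);go([469.3,235.5,222],-7.5)
E
```

```text
[-0.501  0.527 -0.077  1.99   0.066  0.628 -2.199]
from [470. 235. 268.] yaw -0.4 shift [-0.08 -0.    1.85] turn [0.  0.  7.1]
from [470. 235. 268.] yaw -0.4 shift [-0.08 -0.    4.65] turn [0.  0.  7.1]
```

Scaled: -69 degrees / 120 = -0.575.

Request:
arm_command(
  series=[0,0,0,0,0,-0.05,5,0,0,0,0,0,-0.1083,4,0,0,0,0,0,-0.1667,4,0,0,0,0,0,-0.225,4,0,0,0,0,0,-0.2833,4,0,0,0,0,0,-0.3417,4,0,0,0,0,0,-0.4,4,0,0,0,0,0,-0.4583,4,0,0,0,0,0,-0.5167,4,0,0,0,0,0,-0.575,4],
)

```text
time_s: 11.52
ee_pos: [470.1, 235.4, 267.6]
ee_rot: [-2.59, -1.778, 0.003]
wrist_force: [0.4, 0.1, -1.0]
opening: 40.4
gripper_force: 0.0
```

Scaled: -70 degrees / 120 = -0.5833.

Request:
arm_command(
  series=[0,0,0,0,0,-0.0583,4,0,0,0,0,0,-0.1167,4,0,0,0,0,0,-0.175,4,0,0,0,0,0,-0.2333,4,0,0,0,0,0,-0.2917,4,0,0,0,0,0,-0.35,4,0,0,0,0,0,-0.4083,4,0,0,0,0,0,-0.4667,4,0,0,0,0,0,-0.525,4,0,0,0,0,0,-0.5833,4],
)

```text
time_s: 12.35
ee_pos: [470.2, 235.4, 267.7]
ee_rot: [-1.101, -2.94, 0.002]
wrist_force: [0.3, -0.5, 0.5]
opening: 40.0
gripper_force: 0.0
```

Scaled: -34 degrees / 120 = -0.2833.

Request:
arm_command(
  series=[0,0,0,0,0,-0.0583,4,0,0,0,0,0,-0.1167,4,0,0,0,0,0,-0.175,4,0,0,0,0,0,-0.2333,4,0,0,0,0,0,-0.2833,4,0,0,0,0,0,-0.2833,4,0,0,0,0,0,-0.2833,4,0,0,0,0,0,-0.2833,4],
)

```text
time_s: 13.02
ee_pos: [470.3, 235.5, 268.2]
ee_rot: [-0.208, -3.134, 0.0]
wrist_force: [-0.7, 0.1, -0.2]
opening: 39.7
gripper_force: 0.0
```

```bash
python3 - <<'E'
from look import *
look('timer','w6',['key_grip'])
print(np.round(read_state()["qpos"],3))
go([469.3,235.5,223],172.5)
E
```

```text
tcp [470.3 235.6 268.4]
key_grip 0.83 [321. 234.] [468.7 233.8  62. ]
timer 0.85 [322. 214.] z pct [18.4 43.2 44.9 46.  76.7]
band rect [467.6 235.3] [52.2 62.8] 89.6 z 44.3
wing [466.7 236.4] [23.3 33.4] 48.1 zmax 98.2 75.8
[ 0.043  0.675 -0.933  1.97   0.718  0.868  0.158]
from [470. 236. 269.] yaw 172.5 shift [ 0.1  -0.03  4.56] turn [-0. -0. -0.]
```

Scaled: 4.5 cm / 40 = 0.1125, 4 cm / 40 = 0.1.

Request:
arm_command(
  series=[0.0038,0,0.03,0,0,0,4,0.0038,0,0.07,0,0,0,4,0.0038,0,0.1,0,0,0,4,0.0038,0,0.1125,0,0,0,4,0.0038,0,0.1125,0,0,0,4,0.0038,0,0.1125,0,0,0,2.5,0.0038,0,0.1125,0,0,0,1,0.0038,0,0.1125,0,0,0,0.3,0.0038,0,0.1125,0,0,0,0.3,0.0038,0,0.1125,0,0,0,0.3],
  newtons=50,
)

```text
time_s: 14.0
ee_pos: [469.0, 235.8, 224.2]
ee_rot: [0.203, 3.134, 0.0]
wrist_force: [-1.0, -2.4, 4.6]
opening: 6.0
gripper_force: 50.5
```

Request:
arm_command(
  series=[0,0,0,0,0,0,0.3,0,0,0,0,0,0,0.3],
)

```text
time_s: 14.17
ee_pos: [469.0, 235.8, 224.2]
ee_rot: [0.203, 3.134, 0.0]
wrist_force: [-0.5, -2.0, 6.4]
opening: 5.8
gripper_force: 50.7
```

Scaled: 50 degrees / 120 = 0.4167.

Request:
arm_command(
  series=[0,0,0,0,0,0.025,0.3,0,0,0,0,0,0.0667,0.3,0,0,0,0,0,0.1167,0.3,0,0,0,0,0,0.1667,0.3,0,0,0,0,0,0.2167,0.3,0,0,0,0,0,0.2667,0.3,0,0,0,0,0,0.3167,0.3,0,0,0,0,0,0.3667,0.3,0,0,0,0,0,0.4167,0.3,0,0,0,0,0,0.4167,0.3],
)

```text
time_s: 15.0
ee_pos: [469.0, 236.2, 224.2]
ee_rot: [1.515, 2.751, 0.002]
wrist_force: [-1.3, -0.3, 4.1]
opening: 6.2
gripper_force: 50.6
```

Scaled: 50 degrees / 120 = 0.4167.

Request:
arm_command(
  series=[0,0,0,0,0,0.025,0.3,0,0,0,0,0,0.0667,0.3,0,0,0,0,0,0.1167,0.3,0,0,0,0,0,0.1667,0.3,0,0,0,0,0,0.2167,0.3,0,0,0,0,0,0.2667,0.3,0,0,0,0,0,0.3167,0.3,0,0,0,0,0,0.3667,0.3,0,0,0,0,0,0.4167,0.3,0,0,0,0,0,0.4167,0.3],
)

```text
time_s: 15.83
ee_pos: [469.2, 236.3, 224.2]
ee_rot: [2.533, 1.858, 0.002]
wrist_force: [-0.2, 0.4, 5.9]
opening: 6.3
gripper_force: 50.9
```

```bash
python3 - <<'E'
from h import *
s=read_state();print(np.round(s["qpos"],2),s["ft_torque"],s["wrist_force"])
go([469,235.6,224],0)
E
```

```text
[-0.29  0.62 -0.4   2.02  0.42  0.58 -1.28] [ 0.10613429  0.00638311 -0.01990143] [-0.22406547  0.40985912  5.94986144]
from [469. 236. 224.] yaw 72.5 shift [-0.07 -0.    0.02] turn [ 0.  -0.1 72.5]
```

Scaled: -4.5 cm / 40 = -0.1125, -3 cm / 40 = -0.075.

Request:
arm_command(
  series=[0,0,0,0,0,0,2,0,0,0,0,0,0,4,0,0,0,0,0,0,4,0,0,0,0,0,0,4,0,0,-0.025,0,0,0,4,0,0,-0.075,0,0,0,4,0,0,-0.1125,0,0,0,4,0,0,-0.1125,0,0,0,4,0,0,-0.1125,0,0,0,4],
)

```text
time_s: 16.58
ee_pos: [469.2, 235.8, 269.7]
ee_rot: [2.532, 1.86, 0.003]
wrist_force: [0.4, -0.5, -0.3]
opening: 40.1
gripper_force: 0.0
```

```bash
python3 - <<'E'
from look import *
look('timer','w7',['key_grip'])
P=np.load('w7_pts.npy');k=P[(P[:,2]>60)&(P[:,2]<80)&(np.hypot(P[:,0]-469,P[:,1]-235.5)<22)]
print("wing",cv2.minAreaRect(k[:,:2].astype(np.float32)))
E
```

```text
tcp [468.9 235.6 269. ]
key_grip 0.9 [326. 234.] [470.5 235.2  62. ]
timer 0.9 [323. 216.] z pct [15.6 42.8 44.8 45.9 76.7]
band rect [468.2 236.3] [51.  64.4] 89.3 z 44.2
wing [468.5 236.1] [35.8  9.6] 72.3 zmax 78.1 75.8
wing ((468.7407531738281, 236.00634765625), (35.806819915771484, 6.79740571975708), 72.70231628417969)
```

Wing turned exactly 100°, timer unmoved. I'll turn the hand back half a turn and regrip.

Scaled: -69 degrees / 120 = -0.575.

Request:
arm_command(
  series=[0,0,0,0,0,-0.05,4,0,0,0,0,0,-0.1083,4,0,0,0,0,0,-0.1667,4,0,0,0,0,0,-0.225,4,0,0,0,0,0,-0.2833,4,0,0,0,0,0,-0.3417,4,0,0,0,0,0,-0.4,4,0,0,0,0,0,-0.4583,4,0,0,0,0,0,-0.5167,4,0,0,0,0,0,-0.575,4],
)

```text
time_s: 17.57
ee_pos: [468.7, 235.7, 267.9]
ee_rot: [-1.024, -2.969, 0.001]
wrist_force: [-0.6, -0.5, -0.6]
opening: 40.0
gripper_force: 0.0
```

Scaled: -70 degrees / 120 = -0.5833.

Request:
arm_command(
  series=[0,0,0,0,0,-0.0583,4,0,0,0,0,0,-0.1167,4,0,0,0,0,0,-0.175,4,0,0,0,0,0,-0.2333,4,0,0,0,0,0,-0.2917,4,0,0,0,0,0,-0.35,4,0,0,0,0,0,-0.4083,4,0,0,0,0,0,-0.4667,4,0,0,0,0,0,-0.525,4,0,0,0,0,0,-0.5833,4],
)

```text
time_s: 18.4
ee_pos: [468.8, 235.6, 267.9]
ee_rot: [0.864, -3.019, -0.0]
wrist_force: [0.6, 0.3, -0.6]
opening: 39.7
gripper_force: 0.0
```

Scaled: -41 degrees / 120 = -0.3417.

Request:
arm_command(
  series=[0,0,0,0,0,-0.0583,4,0,0,0,0,0,-0.1167,4,0,0,0,0,0,-0.175,4,0,0,0,0,0,-0.2333,4,0,0,0,0,0,-0.2917,4,0,0,0,0,0,-0.3417,4,0,0,0,0,0,-0.3417,4,0,0,0,0,0,-0.3417,4,0,0,0,0,0,-0.3417,4],
)

```text
time_s: 19.15
ee_pos: [468.8, 235.8, 268.3]
ee_rot: [1.855, -2.535, -0.001]
wrist_force: [-0.6, 0.9, -0.1]
opening: 39.8
gripper_force: 0.0
```

```bash
python3 - <<'E'
from h import *
print(np.round(read_state()["qpos"],2));go([468.7,235.6,223.5],252.5)
E
```

```text
[ 0.19  0.84 -1.27  1.97  0.93  1.09  1.34]
from [469. 236. 268.] yaw -107.6 shift [0.02 0.01 4.48] turn [ 0.  -0.  -0.1]
```

Request:
arm_command(
  series=[0,0,0.03,0,0,0,4,0,0,0.07,0,0,0,4,0,0,0.1,0,0,0,4,0,0,0.11,0,0,0,4,0,0,0.11,0,0,0,4,0,0,0.11,0,0,0,2.5,0,0,0.11,0,0,0,1,0,0,0.11,0,0,0,0.3,0,0,0.11,0,0,0,0.3,0,0,0.11,0,0,0,0.3],
  newtons=50,
)

```text
time_s: 19.98
ee_pos: [469.1, 236.0, 225.3]
ee_rot: [-1.859, 2.531, -0.0]
wrist_force: [0.7, -0.4, 3.5]
opening: 5.6
gripper_force: 51.4
```

Scaled: 50 degrees / 120 = 0.4167.

Request:
arm_command(
  series=[0,0,0,0,0,0.025,0.3,0,0,0,0,0,0.0667,0.3,0,0,0,0,0,0.1167,0.3,0,0,0,0,0,0.1667,0.3,0,0,0,0,0,0.2167,0.3,0,0,0,0,0,0.2667,0.3,0,0,0,0,0,0.3167,0.3,0,0,0,0,0,0.3667,0.3,0,0,0,0,0,0.4167,0.3,0,0,0,0,0,0.4167,0.3],
)

```text
time_s: 20.82
ee_pos: [469.0, 236.1, 225.3]
ee_rot: [-0.608, 3.081, 0.0]
wrist_force: [0.2, 1.5, 3.5]
opening: 6.0
gripper_force: 51.4
```

Scaled: 45 degrees / 120 = 0.375.

Request:
arm_command(
  series=[0,0,0,0,0,0.025,0.3,0,0,0,0,0,0.0667,0.3,0,0,0,0,0,0.1167,0.3,0,0,0,0,0,0.1667,0.3,0,0,0,0,0,0.2167,0.3,0,0,0,0,0,0.2667,0.3,0,0,0,0,0,0.3083,0.3,0,0,0,0,0,0.35,0.3,0,0,0,0,0,0.375,0.3,0,0,0,0,0,0.375,0.3],
)

```text
time_s: 21.65
ee_pos: [469.0, 236.1, 225.3]
ee_rot: [0.609, 3.081, 0.001]
wrist_force: [-0.8, -0.7, 6.8]
opening: 5.8
gripper_force: 51.8
```

```bash
python3 - <<'E'
from h import *
s=read_state();print(np.round(s["qpos"],2),s["ft_torque"],s["wrist_force"]);go([468.7,235.6,223.5],150)
E
```

```text
[-0.02  0.72 -0.84  2.01  0.78  0.77 -0.16] [-0.01220431 -0.0027738  -0.01623508] [-0.78557875 -0.6879778   6.84146795]
from [469. 236. 225.] yaw 157.6 shift [ 0.01 -0.06  0.18] turn [0.  0.  7.6]
```

Scaled: -3 cm / 40 = -0.075, -1 cm / 40 = -0.025, 3 degrees / 120 = 0.025.

Request:
arm_command(
  series=[0,0,0,0,0,0.0125,0.3,0,0,0,0,0,0.025,0.3,0,0,0,0,0,0.025,0.3,0,0,0,0,0,0.025,0.3,0,0,0,0,0,0.025,2,0,0,0,0,0,0.025,4,0,0,0,0,0,0.025,4,0,0,0,0,0,0.025,4,0,0,-0.025,0,0,0.025,4,0,0,-0.075,0,0,0.025,4],
)

```text
time_s: 22.48
ee_pos: [468.4, 235.3, 253.8]
ee_rot: [-0.689, -3.062, 0.004]
wrist_force: [0.2, -0.2, -0.7]
opening: 40.0
gripper_force: 0.0
```

Scaled: -7 cm / 40 = -0.175, -5 cm / 40 = -0.125.

Request:
arm_command(
  series=[0,0,-0.05,0,0,0,4,0,0,-0.125,0,0,0,4,0,0,-0.175,0,0,0,4,0,0,-0.175,0,0,0,4,0,0,-0.175,0,0,0,4],
)

```text
time_s: 22.9
ee_pos: [469.0, 235.9, 326.2]
ee_rot: [0.691, 3.063, 0.002]
wrist_force: [-0.8, -0.3, -1.1]
opening: 40.1
gripper_force: 0.0
```

```bash
python3 - <<'E'
from look import *
look('timer','w8',['key_grip'])
P=np.load('w8_pts.npy');k=P[(P[:,2]>60)&(P[:,2]<80)&(np.hypot(P[:,0]-469,P[:,1]-235.5)<22)]
print("wing",cv2.minAreaRect(k[:,:2].astype(np.float32)))
E
```

```text
tcp [468.9 235.6 325.1]
key_grip 0.76 [326. 208.] [471.3 237.2  62. ]
timer 0.7 [322. 191.] z pct [23.2 43.4 44.9 46.1 76.8]
band rect [467.8 236. ] [51.8 63.9] 89.2 z 44.4
wing [467.5 236. ] [ 8.6 35.1] 65.0 zmax 78.3 75.9
timer 0.5 [  0. 360.] z pct [ 0.3  2.8  6.   9.4 12.1]
wing ((0.0, 0.0), (0.0, 0.0), 0.0)
```

View pics/w8.png

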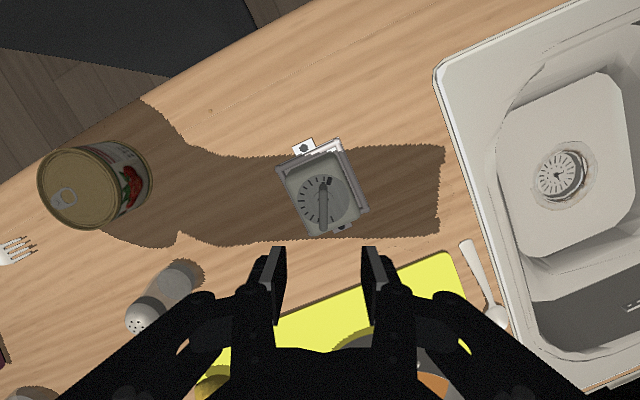

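The timer is seated in the stand at (325,190). The wing is at yaw 155°, so the key is at about 3.57 rad, with its pointer against the dark stop at (328,181). The bystanders are in place and the gripper is clear.

```bash
python3 -c "
from h import *
print(job_done())"
```

```text
the job is handed in; nothing more can be done
None
```

The timer is sitting flat in its stand and let go, its key is wound to the stop (measured at about 3.57 of 3.6 rad), and the job is handed in; no verdict came back.

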